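# Tighten the flask stand and load it

### The job

Make the flask stand ready and load it: set the adjustable wrench on the stand's loose nut, roll its worm until the jaw is snug on the nut, only then turn the nut clockwise until it stops, and lay the wrench flat back on its rubber mat. With the nut tight, stack all the closed brass flasks into one upright column in the middle of the stand's loading pad, every flask square with the pad (long side along the pad's long side), and do not knock over the plaster tooth model.

Things in the scene. Friction and masses are not known exactly. Their poses are not given: they have to be found in the camera images.
- nut_mid (a point): centre (half-way up) of the steel anchor nut near the stand's left end: hexagon 24 mm across flats, 18 mm high, standing on the plate's top, around an upright stud 16 mm thick that ends 30 mm above the plate. z is the stud's axis, up; y is square to one pair of flats (flats every 60 degrees from y, corners on x). The axes turn with the nut.
- nut (a joint): how far the nut has been tightened, rad: grows as the nut turns CLOCKWISE seen from above, hard stop (tight) at 1.0; starts between 0 and 0.25. Stiff: needs about 0.15 N m and stays where it is left.
- stand: fixed grey steel plate, 200 mm (its x) by 330 mm (its y), 8 mm thick; origin on the work surface, the plate spanning x -100 to +100 and y -155 to +175 mm. Nut's axis at x 0, y +75 mm; raised aluminium loading pad at x 0, y -100 mm.
- pad_top (a point): centre of the top face of the aluminium loading pad, 74 mm (x) by 88 mm (y), its top 10 mm above the plate and 18 mm above the work surface; axes parallel to the stand's, z up
- wrench: loose steel adjustable wrench lying flat, 0.37 kg. Origin: on its underside where the centre of a snugly held 24 mm nut lies. x points out of the mouth, z up. Head 12 mm thick, x -63 to +12 mm, y -24 to +14 mm plus the movable jaw. Handle along -x from x -60 to -200 mm, 22 mm wide (y), z 1 to 11 mm.
- wrench_grip (a point): middle of the wrench's handle near its balance point, at x -80, y 0, z 6 mm in the wrench's frame; axes as the wrench's
- jaw (a joint): how far the movable jaw has been closed, m: opening = 0.036 - value; 0.012 is snug on the 24 mm nut, most is 0.016; starts between 0.001 and 0.006. Stays where it is left (holds about 14 N). In the wrench's frame the fixed jaw's face is at y -12 mm, the movable jaw's at y = -12 mm + opening; throat at x -15 mm, both jaws reach to x +12 mm.
- worm_mid (a point): centre of the wrench's knurled worm roller, diameter 16 mm, 17 mm long, axis along the wrench's y, at x -33, y -0.5, z 10 mm in the wrench's frame. Its top stands 6 mm proud of the head's upper face (18 mm above the wrench's underside), where a fingertip can stroke it. The point rolls with the worm.
- worm (a joint): angle of the worm roller, rad: stroking its top towards the mouth (+x of the wrench) raises it and closes the jaw, 1 mm per rad (1 mm per 8 mm of stroke); stroking towards the handle opens the jaw. It takes about 2 N along the stroke, more once the jaw touches the nut, so press with some 5 to 15 N.
- mat: fixed black rubber mat, 280 mm (x) by 110 mm (y), 3 mm thick, where the wrench lies at the start; origin at the centre of its underside
- flask1_mid (a point): centre of a closed brass denture flask, a flat-topped box 52 mm (x) by 66 mm (y) by 32 mm high, 0.3 kg, z up. Three or all four of the flasks are present, all alike.
- flask2_mid (a point): centre of a closed brass denture flask, a flat-topped box 52 mm (x) by 66 mm (y) by 32 mm high, 0.3 kg, z up. Three or all four of the flasks are present, all alike.
- flask3_mid (a point): centre of a closed brass denture flask, a flat-topped box 52 mm (x) by 66 mm (y) by 32 mm high, 0.3 kg, z up. Three or all four of the flasks are present, all alike.
- flask4_mid (a point): centre of a closed brass denture flask, a flat-topped box 52 mm (x) by 66 mm (y) by 32 mm high, 0.3 kg, z up. Three or all four of the flasks are present, all alike.
- tin: low round aluminium tin, 56 mm wide, 21 mm high, standing among the flasks; a bystander, origin under its base
- model: plaster tooth model, 46 by 40 mm, 45 mm high, standing among the flasks; a bystander, origin under its base
Mind the look-alikes: they are no part of the job. Leave any pink, purple or red look-alike of the part that bears flask4_mid alone.

How it is judged:
On the way, in this order (a step that is already met when the one before it is completed fails the run):
1. the wrench sits on the nut with its jaw closed snugly (less than 1.5 mm of slack), the nut not yet tightened (below 0.45 rad) (x of nut_mid in the frame of wrench between -0.008 and 0.008 m and y of nut_mid in the frame of wrench between -0.005 and 0.005 m and z of nut_mid in the frame of wrench between -0.003 and 0.016 m and value of joint jaw above 0.0105 m and value of joint nut below 0.45 rad), for 0.2 s.
2. the nut is tightened to its stop (over 0.93 rad) with the wrench snug on it (x of nut_mid in the frame of wrench between -0.008 and 0.008 m and y of nut_mid in the frame of wrench between -0.005 and 0.005 m and z of nut_mid in the frame of wrench between -0.003 and 0.016 m and value of joint jaw above 0.01 m and value of joint nut above 0.93 rad), for 0.2 s.
3. with the nut tight, all flasks stand in one square column on the pad (horizontal distance between each of flask1_mid, flask2_mid, flask3_mid, flask4_mid and pad_top below 0.008 m and angle between the x axis of each of flask1_mid, flask2_mid, flask3_mid, flask4_mid and the x axis of pad_top, either way round below 0.13 rad and angle between each of flask1_mid, flask2_mid, flask3_mid, flask4_mid's own z axis and vertical below 0.08 rad and height (world z) of each of flask1_mid, flask2_mid, flask3_mid, flask4_mid above 0.028 m and value of joint nut above 0.93 rad), for 0.3 s.
At the end, for the whole second after the job is handed in: nut over 0.93 rad (stop 1.0); every flask present upright in one column on the pad, centre within 8 mm (horizontally) of the pad's centre, within 0.13 rad of square with it; wrench flat on its mat, grip point -60 to +100 mm along and within 45 mm across from the mat's centre (all of step 3 and x of wrench_grip in the frame of mat between -0.06 and 0.1 m and y of wrench_grip in the frame of mat between -0.045 and 0.045 m and height (world z) of wrench_grip below 0.02 m and angle between wrench's own z axis and vertical below 0.1 rad); the robot touches nothing.
It fails at once if the plaster tooth model is knocked over (leans more than 0.6 rad) (angle between model's own z axis and vertical above 0.6 rad).
Of flask1, flask2, flask3, flask4 only 3 to 4 are there at a start; the rules pass over those that are not, and their reading is None.
At some moment in a run one of wrench may be knocked a few centimetres aside while the robot is not near it.
Once in a run the grip may slacken for a moment while it holds something.
It also fails if it takes over 210 s, if anything falls off the work surface, if the arm or the gripper's body presses on something with over 40 N, if the wrist force passes 120 N, or if a joint passes its speed limit or range.

### The arm

A 6-joint arm with a two-finger parallel gripper is mounted at the origin on the work surface. World frame = base frame: x ahead of the robot, y to its left, z up, the work surface at z = 0. Lengths are in m, angles in rad, forces in N, time in s.
With the tool pointing down it reaches from about 0.35 to 0.8 m from the base axis. Payload 7.3 kg.
Tool frame: the origin (TCP) lies between the finger pads; the fingertips stand 25 mm ahead of it and the grasp point (between the pads) lies 6 mm ahead of it (r.tip_extent is the distance from the TCP to the fingertips, in m); z points along the fingers, y is the line along which they close (so a half turn about z gives the same grasp; the last joint's range is limited). The gripper opens to 85 mm and grips with 20 to 120 N. Pads are 22 mm wide; open, the fingers measure 114 mm over their backs; the gripper's body (76 mm by 85 mm) begins 54 mm behind the grasp point. The pads swing forward as they close: fully open they stand 13 mm farther back than shut.
Start: joints at [1.188, 0.342, 1.524, -0, 1.275, -0.146], TCP at [0.123, 0.51, 0.256] pointing down, gripper open.
Joint ranges: [-2.53, 2.53], [-0.77, 2.02], [0.04, 2.7], [-1, 4.14], [0.28, 2.66], [-3.11, 3.11]. Speed limits (rad/s): [2.57, 2.57, 3.14, 3.14, 3.14, 3.14].

### API

Orientations are given as a unit quaternion [x, y, z, w].
In Python, from workcell import r, command_gripper, optics gives the robot as it stands. The module is installed in compiled form; this text tells all that it offers. Calls block until the motion is done:
- r.reach(position, orientation): joint-space move of the TCP to a pose.
- r.move_straight(position, orientation=None, speed=0.15, max_force=None): straight line of the TCP; orientation=None keeps the orientation; speed is the mean speed in m/s. With max_force (N) it stops when the force on the tool has changed by that much, and returns True; else False.
- r.movej(angles): joint-space move.
- command_gripper(opening, force=None): finger opening in m; force is the grip in N (None keeps the last); returns when the fingers have stopped.
- r.hold(seconds).
- r.solve_ik(position, orientation): joint angles nearest the present ones, or None.
- r.read_state(): the state.
- optics.get_image(name): name is "scene" or "top" or "wrist"; returns (picture, depth): 420x560x3 uint8, red, green, blue; 420x560 float32, m along the optical axis (not along the pixel's ray), 0 where there is no reading.
- optics.camera_model(name): a dict with "K" (3x3 intrinsics, pixels), "R" (3x3) and "t" (3): a world point X has camera coordinates R X + t; the wrist camera has in their place "tool_from_camera" (4x4, takes a point from camera to tool coordinates, whose origin is the TCP and whose axes are the flange's). Camera axes: x right, y down, z forward; pixel columns grow to the right and rows downward; lengths in m; the calibration is good to about 2 mm. A picture is of the moment at which its call begins: read the wrist's pose just before it. camera_model takes no time and is no camera call.
A pose or a line that the arm cannot do raises r.PlanningError and nothing moves.
- r.finish_job(): hands the job in; it is judged then, once.
The state is a dict: "time_s": time; "joint_positions": joint angles; "dq": joint speeds; "tau": joint torques, N m; "eef_pos": TCP position; "eef_rot": TCP orientation; "contact_force": force on the tool from outside, world axes, zero at the start; "torque": the same for the moment, N m; "grip_width": finger opening in m; "grip_force": force on a finger pad.
Only numpy, scipy, OpenCV 4.12 (cv2) and the standard library are available. Lean on these libraries where they do the work, as an engineer would, in place of code of your own. Each camera call takes 0.05 s, during which the arm holds its last target. There are 200 camera calls.

## Working session

There is one attempt and no reset: what is moved stays moved. The work goes in short steps, each a Python script; the robot and the scene stay as the last script left them, time stands still between calls to the robot, and variables do not carry over. Pictures are saved under pics/ and viewed, at most 14 in all, crops included, and the job is handed in when it is done.

```bash
mkdir -p pics; ls
python3 - <<'E'
from workcell import r, optics
import cv2,numpy as np
for n in ["top","scene"]:
    im,d=optics.get_image(n); cv2.imwrite(f"pics/{n}0.png",im[:,:,::-1]); np.save(f"pics/{n}0.npy",d)
    m=optics.camera_model(n); print(n,m)
print(optics.camera_model("wrist")); print(r.read_state())
E
```

```text
pics
top {'K': array([[447.71782753,   0.        , 267.41429454],
       [  0.        , 447.71782753, 209.85105032],
       [  0.        ,   0.        ,   1.        ]]), 'R': array([[ 0.00313729, -0.99997958, -0.00556674],
       [-0.99715611, -0.00270916, -0.075315  ],
       [ 0.07529838,  0.0057872 , -0.99714425]]), 't': array([0.00977114, 0.47817231, 1.04996917])}
scene {'K': array([[451.90311969,   0.        , 276.09472294],
       [  0.        , 451.90311969, 219.98597789],
       [  0.        ,   0.        ,   1.        ]]), 'R': array([[ 0.25511964,  0.96689658,  0.00499739],
       [ 0.70452169, -0.1823461 , -0.68585647],
       [-0.66224102,  0.17849623, -0.72771968]]), 't': array([-0.13425743, -0.29973862,  1.70057276])}
{'K': array([[314.10434115,   0.        , 273.90831324],
       [  0.        , 314.10434115, 207.25779541],
       [  0.        ,   0.        ,   1.        ]]), 'tool_from_camera': array([[ 4.27797854e-04, -9.48599601e-01, -3.16478458e-01,
         8.05650939e-02],
       [ 9.99999602e-01,  6.53627744e-04, -6.07413645e-04,
        -3.27181541e-04],
       
[... 162 characters left out ...]
)}
{'time_s': 0.1, 'joint_positions': array([ 1.18801966e+00,  3.42695663e-01,  1.52493850e+00,  6.82201118e-06,
        1.27538907e+00, -1.45991539e-01]), 'dq': array([-0.00082686, -0.00255617, -0.00135394,  0.00039372,  0.00126271,
       -0.00167356]), 'tau': array([ 1.19028253e-03, -4.34445691e+01, -2.46495867e+01, -3.61050561e-04,
        4.59172661e-03,  3.38411974e-05]), 'eef_pos': array([0.12300304, 0.51005232, 0.25566737]), 'eef_rot': array([ 1.18117136e-01,  9.92999411e-01, -6.89582082e-04, -1.90064618e-04]), 'contact_force': array([-0.13517058, -0.11087107, -0.70524172]), 'torque': array([-0.01160369, -0.05448864, -0.05853569]), 'grip_force': 0.0, 'grip_width': 0.0855269358162709}
```

View pics/top0.png

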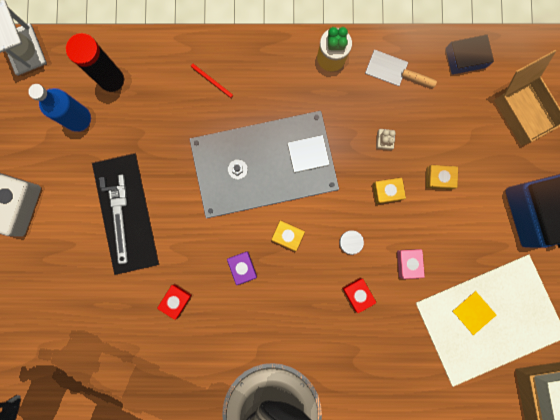

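View pics/scene0.png

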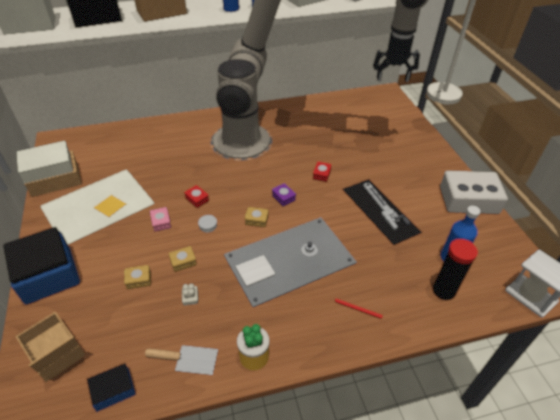

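Three brass/yellow flasks sit at (288,236), (390,190) and (443,177). The purple (242,268), red (174,301) and (360,295) and pink (411,264) blocks are look-alikes. The yellow patch at (474,313) looks flat. The wrench is at (118,220), the stand nut at (237,169), the pad at (308,154), the tin at (352,242) and the model at (386,139).

```bash
cat > h.py <<'E'
import numpy as np, cv2
from workcell import r, command_gripper, optics
from scipy.spatial.transform import Rotation as R
def world(name,d,m,pose=None):
    K=m["K"]; v,u=np.mgrid[:d.shape[0],:d.shape[1]]
    c=np.stack([(u-K[0,2])/K[0,0]*d,(v-K[1,2])/K[1,1]*d,d],-1)
    if name!="wrist": return (c-m["t"])@m["R"]
    T=m["tool_from_camera"]; p,q=pose
    return (c@T[:3,:3].T+T[:3,3])@R.from_quat(q).as_matrix().T+p
def snap(name):
    s=r.read_state(); im,d=optics.get_image(name)
    return im,d,world(name,d,optics.camera_model(name),(s["eef_pos"],s["eef_rot"]))
def proj_top(X,name="top"):
    m=optics.camera_model(name); c=m["R"]@X+m["t"]; p=m["K"]@c; return p[:2]/p[2]
def ray(name,uv,z,pose=None):  # pixel -> world at plane z
    m=optics.camera_model(name); k=np.linalg.inv(m["K"])@[uv[0],uv[1],1]
    if name!="wrist": o=-m["R"].T@m["t"]; dd=m["R"].T@k
    else:
        T=m["tool_from_camera"]; Q=R.from_quat(pose[1]).as_matrix(); o=Q@T[:3,3]+pose[0]; dd=Q@T[:3,:3]@k
    return o+dd*(z-o[2])/dd[2]
def down(yaw):  # tool z down, tool y axis (closing line) at world angle yaw
    y=np.array([np.cos(yaw),np.sin(yaw),0]); z=np.array([0,0,-1.]); x=np.cross(y,z)
    return R.from_matrix(np.stack([x,y,z],1)).as_quat()
E
python3 - <<'E'
from h import *
im=cv2.imread("pics/top0.png"); d=np.load("pics/top0.npy"); W=world("top",d,optics.camera_model("top"))
for n,(u,v) in dict(f1=(297,240),f2=(398,194),f3=(452,181),patch=(474,313),purple=(235,262),pad=(308,154),plate=(270,180),tin=(352,242),mat=(112,240)).items(): print(n,W[v,u].round(4))
hsv=cv2.cvtColor(im,cv2.COLOR_BGR2HSV)
z=W[...,2]
for n,(u,v) in dict(f1=(288,236),f2=(390,190),f3=(443,177)).items():
    m=np.zeros(z.shape,bool); m[v-22:v+22,u-22:u+22]=True; m&=abs(z-.034)<.006
    p=W[m][:,:2]; print(n,m.sum(),W[m][:,2].mean(),cv2.minAreaRect((p*1000).astype(np.float32)))
m=np.zeros(z.shape,bool); m[125:180,280:335]=True; m&=(im.min(2)>200)
print('pad',W[m][:,2].mean(),cv2.minAreaRect((W[m][:,:2]*1000).astype(np.float32)))
c=im[100:230,180:345]; cv2.imwrite("pics/stand.png",cv2.resize(c,None,fx=4.5,fy=4.5,interpolation=cv2.INTER_CUBIC))
c=im[150:280,80:170]; cv2.imwrite("pics/wr.png",cv2.resize(c,None,fx=4.5,fy=4.5,interpolation=cv2.INTER_CUBIC))
E
```

```text
f1 [ 0.4065 -0.0583  0.0335]
f2 [ 0.5153 -0.2963  0.033 ]
f3 [ 0.5462 -0.4233  0.0347]
patch [ 0.2352 -0.4797  0.0025]
purple [0.3547 0.0866 0.0295]
pad [ 0.6132 -0.0861  0.018 ]
plate [0.5515 0.0052 0.0071]
tin [ 0.4023 -0.189   0.0209]
mat [0.4053 0.3852 0.0049]
f1 602 0.03205209879771787 ((418.1463623046875, -36.946109771728516), (65.74846649169922, 51.7626953125), 65.97310638427734)
f2 595 0.0319177239613571 ((526.4581909179688, -278.46221923828125), (52.09218978881836, 66.69198608398438), 8.33179759979248)
f3 593 0.03191151902830164 ((559.1509399414062, -405.21624755859375), (66.84176635742188, 51.59312438964844), 86.73594665527344)
pad 0.025995109639288673 ((526.3018798828125, -70.46719360351562), (103.68739318847656, 279.56463623046875), 79.94290161132812)
```

View pics/stand.png

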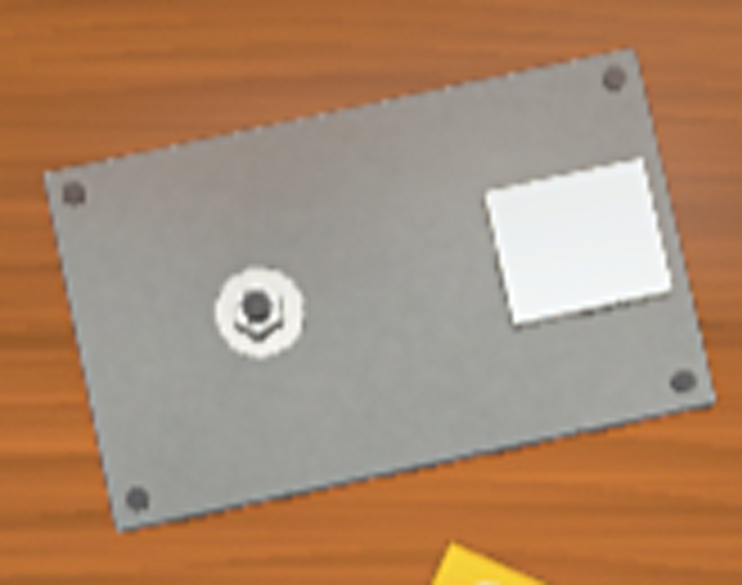

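View pics/wr.png

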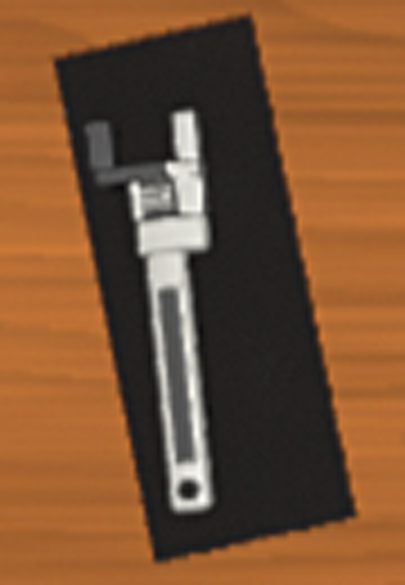

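Heights agree: flask tops at 32 mm, patch flat at 2 mm (so not a flask), pad top at 18 mm. That gives three brass flasks. Next I'll take close wrist views of the nut and the wrench.

Run:
```python
from h import *
for n,(x,y) in dict(wn=(0.455,0.345),nt=(0.56,0.068)).items():
    q=down(np.pi/2); r.reach([x,y,0.2],q); r.hold(.3)
    s=r.read_state(); im,d,W=snap("wrist"); print(s["eef_pos"],s["time_s"],s["joint_positions"].round(2))
    np.savez(f"pics/{n}.npz",im=im,d=d,W=W,p=s["eef_pos"],q=s["eef_rot"])
    cv2.imwrite(f"pics/{n}.png",im[:,:,::-1])
```

```text
[0.45453859 0.345558   0.20016452] 1.8 [ 0.52  0.47  1.48  0.    1.19 -1.06]
[0.55986581 0.06895985 0.20001701] 3.2833 [-0.01  0.46  1.5   0.    1.18 -1.59]
```

View pics/wn.png

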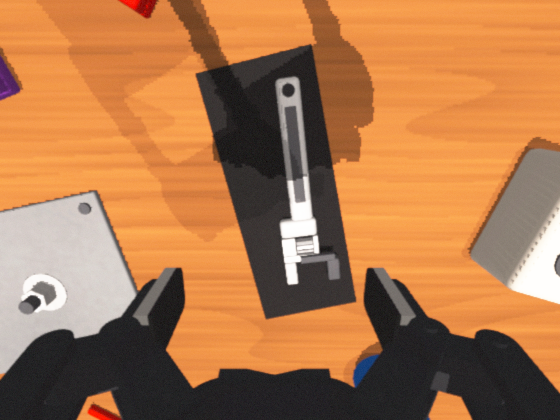

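View pics/nt.png

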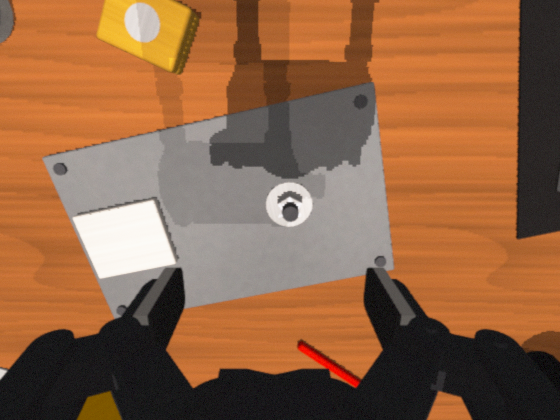

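The wrench's hole end is at (288,90) and its mouth at (310,275), and the image's up direction points towards the robot. The nut is at (290,200) with the stud top at (290,212). I'll use depth for the poses and a crop for the hexagon.

Run:
```python
from h import *
f=np.load("pics/nt.npz"); im=f["im"][:,:,::-1]; W=f["W"]
z=W[...,2]
c=im[165:240,250:330].astype(float); z1=z[165:240,250:330]
a=cv2.resize(np.clip((c-90)*1.6,0,255).astype(np.uint8),None,fx=7,fy=7,interpolation=cv2.INTER_CUBIC)
cv2.imwrite("pics/nutc.png",a)
for lo,hi in [(.0095,.014),(.022,.029),(.034,.042)]:
    m=(z1>lo)&(z1<hi); P=W[165:240,250:330][m]; print(lo,m.sum(),P.mean(0).round(4) if len(P) else '', cv2.minEnclosingCircle((P[:,:2]*1000).astype(np.float32)) if len(P) else '')
m=np.zeros(z.shape,bool); m[165:240,250:330]=True; m&=(z>.022)&(z<.029); np.save("pics/nm.npy",W[m])
# plate & pad
plate=(abs(z-.008)<.004)|(abs(z-.018)<.004); lab=cv2.connectedComponents(plate.astype(np.uint8))[1]; pl=lab==lab[150,330]
print("plate z",np.median(z[140:160,340:350]),"pad z",np.median(z[230:250,110:140]))
pd=np.zeros(z.shape,bool); pd[190:290,60:190]=True; pd&=abs(z-.018)<.0035
print("pad",pd.sum(),cv2.minAreaRect((W[pd][:,:2]*1000).astype(np.float32)))
# same in top
d=np.load("pics/top0.npy"); Wt=world("top",d,optics.camera_model("top")); zt=Wt[...,2]
pd=np.zeros(zt.shape,bool); pd[128:180,280:335]=True; pd&=abs(zt-.018)<.004
print("padtop",pd.sum(),cv2.minAreaRect((Wt[pd][:,:2]*1000).astype(np.float32)))
pl=(zt>.005)&(zt<.03); pl=cv2.morphologyEx(pl.astype(np.uint8),cv2.MORPH_OPEN,np.ones((3,3))); lab=cv2.connectedComponents(pl)[1]; m=lab==lab[180,270]
print("plate",m.sum(),cv2.minAreaRect((Wt[m][:,:2]*1000).astype(np.float32)))
# wrench
f=np.load("pics/wn.npz"); im=f["im"]; W=f["W"]; z=W[...,2]
m=np.zeros(z.shape,bool); m[70:300,260:345]=True
g=im.min(2)>0
hd=m&(z>.010)&(z<.026); lab,n=None,None
P=W[hd]; print("wrench rect",hd.sum(),cv2.minAreaRect((P[:,:2]*1000).astype(np.float32)))
for v in range(80,300,10):
    row=np.where(hd[v,:])[0]
    if len(row): print(v,row[0],row[-1],W[v,row].mean(0).round(4),W[v,row[0]].round(4)[:2],W[v,row[-1]].round(4)[:2])
```

```text
0.0095 187 [0.5733 0.0833 0.0101] ((579.2347412109375, 86.65513610839844), 52.29182052612305)
0.022 280 [0.5759 0.0829 0.0257] ((579.10400390625, 83.3752670288086), 13.67269515991211)
0.034 212 [0.5786 0.0831 0.0377] ((579.1279907226562, 83.28897857666016), 7.802701473236084)
plate z 0.007909713291231468 pad z 0.01802703439856576
pad 5498 ((616.305419921875, -87.36367797851562), (73.9510269165039, 88.65428924560547), 12.223795890808105)
padtop 1047 ((611.0145263671875, -85.62787628173828), (112.0911636352539, 92.098876953125), 12.386366844177246)
plate 9594 ((592.5974731445312, 21.175201416015625), (200.19151306152344, 329.47509765625), 12.333381652832031)
wrench rect 5210 ((456.94195556640625, 373.9998474121094), (211.87387084960938, 58.526756286621094), 7.888865947723389)
80 277 297 [0.3546 0.3565 0.0121] [0.3545 0.3475] [0.3546 0.3656]
90 276 299 [0.3631 0.3571 0.0128] [0.363  0.3466] [0.363  0.3678]
100 277 300 [0.3717 0.3582 0.0124] [0.3717 0.3476] [0.3717 0.3688]
110 279 300 [0.3805 0.3592 0.013 ] [0.3805 0.3495] [0.3805 0.369 ]
120 279 300 [0.3894 0.3594 0.0129] [0.3895 0.3496
[... 389 characters left out ...]
0.4471 0.3579] [0.4471 0.3779]
190 288 308 [0.4571 0.3691 0.0132] [0.4577 0.3591] [0.4571 0.3791]
200 289 310 [0.4675 0.3708 0.0134] [0.4679 0.3602] [0.4685 0.3819]
210 290 311 [0.4783 0.3722 0.0131] [0.4793 0.3616] [0.4792 0.3833]
220 283 314 [0.4895 0.3709 0.0127] [0.4903 0.3544] [0.4894 0.3865]
230 280 315 [0.4999 0.3695 0.0146] [0.5011 0.3514] [0.5003 0.3879]
240 281 317 [0.5108 0.371  0.0155] [0.5114 0.3524] [0.5114 0.3904]
250 283 318 [0.5213 0.3727 0.0178] [0.5231 0.3547] [0.5228 0.3919]
260 284 338 [0.5333 0.3846 0.0173] [0.5344 0.3559] [0.5351 0.4142]
270 285 338 [0.5467 0.3866 0.015 ] [0.5478 0.3572] [0.5468 0.4148]
280 287 297 [0.5591 0.365  0.0151] [0.5596 0.3595] [0.5601 0.3706]
```

View pics/nutc.png

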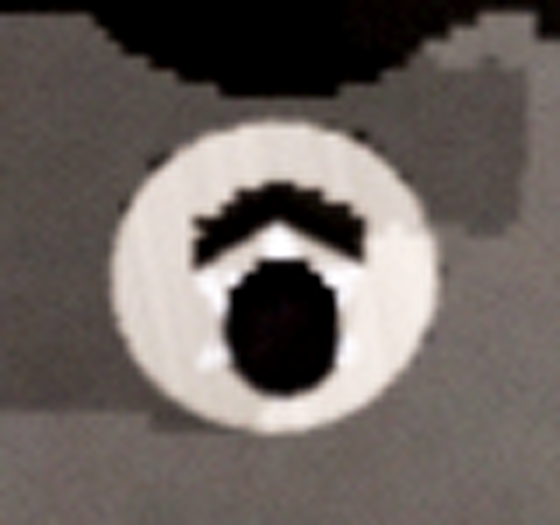

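```bash
cat >> h.py <<'E'
def wrench_pose(P):  # P: world points on wrench top. handle -> yaw, x-extents -> origin
    c=P[:,:2]; yaw=np.arctan2(*(np.array([0,0])+1)[::-1])
    (cx,cy),(a,b),ang=cv2.minAreaRect((c*1000).astype(np.float32))
    L=cv2.boxPoints(((cx,cy),(a,b),ang)); e=L[1]-L[0] if np.hypot(*(L[1]-L[0]))>np.hypot(*(L[2]-L[1])) else L[2]-L[1]
    yaw=np.arctan2(e[1],e[0])
    for _ in range(5):
        u=np.array([np.cos(yaw),np.sin(yaw)]); n=np.array([-u[1],u[0]]); s=c@u; t=c@n
        # head end is the wide end
        mid=(s.min()+s.max())/2
        if np.ptp(t[s>mid])<np.ptp(t[s<mid]): yaw+=np.pi; continue
        s0=s.min(); k=(s>s0+.02)&(s<s0+.125)
        bins=np.arange(s0+.02,s0+.125,.005); X=[];Y=[]
        for b0 in bins:
            q=t[k&(s>=b0)&(s<b0+.005)]
            if len(q)>5: X.append(b0+.0025); Y.append((q.min()+q.max())/2)
        p=np.polyfit(X,Y,1); yaw+=np.arctan(p[0])
    u=np.array([np.cos(yaw),np.sin(yaw)]); n=np.array([-u[1],u[0]]); s=c@u; t=c@n; s0=s.min()
    y0=np.median(Y); o=(s.max()-.012); o2=s0+.2
    loc=np.stack([s-(o+o2)/2,t-y0],1)
    return ((o+o2)/2)*u+y0*n,yaw,o-o2,loc
E
python3 - <<'E'
from h import *
f=np.load("pics/wn.npz"); W=f["W"]; z=W[...,2]
m=np.zeros(z.shape,bool); m[70:300,260:345]=True; m&=(z>.010)&(z<.026)
o,yaw,e,loc=wrench_pose(W[m]); print(o,np.degrees(yaw),e)
k=(loc[:,0]>-8e-3)&(loc[:,0]<.01); y=np.sort(loc[k,1]); g=np.argmax(np.diff(y)); print("jaws",y[g],y[g+1],y[0],y[-1])
w=W[m][(loc[:,0]>-.041)&(loc[:,0]<-.025)]; print("worm z",np.percentile(w[:,2],98))
P=np.load("pics/nm.npy"); c=P[:,:2]-np.array([.5791,.0833])
best=[]
for a in np.radians(np.arange(-30,30,.5)):
    N=np.stack([np.cos(a+np.radians(30+60*np.arange(6))),np.sin(a+np.radians(30+60*np.arange(6)))])
    S=c@N; best.append((np.maximum(S.max(1)-.012,0).sum()*1e3,np.degrees(a),np.percentile(S,99.5,axis=0).round(4)))
best.sort(key=lambda t:t[0]); print(best[:4]); print(r.tip_extent)
# purple extents
d=np.load("pics/top0.npy"); Wt=world("top",d,optics.camera_model("top")); q=Wt[248:290,220:264].reshape(-1,3); q=q[abs(q[:,2]-.032)<.006]; print(q.min(0),q.max(0))
E
```

```text
[0.55069077 0.38155842] 7.484438499046482 -0.000341672225688594
jaws -0.011997706392604224 0.021534060748735873 -0.02392148726541543 0.034673548484810524
worm z 0.021430836141326005
[(np.float64(1.6948952725253807), np.float64(2.5), array([0.012 , 0.0117, 0.012 , 0.012 , 0.012 , 0.0123])), (np.float64(1.7088812914600269), np.float64(3.0000000000000004), array([0.012 , 0.0117, 0.012 , 0.012 , 0.012 , 0.0122])), (np.float64(1.7411964438043321), np.float64(2.0), array([0.012 , 0.0117, 0.012 , 0.0121, 0.012 , 0.0123])), (np.float64(1.7780775284772319), np.float64(3.5), array([0.012 , 0.0118, 0.012 , 0.012 , 0.012 , 0.0122]))]
0.025
[0.30373901 0.03732202 0.02614222] [0.38041509 0.10543683 0.03751028]
```

Everything checks out:

| Item | Measurement |
|---|---|
| Wrench length | matches the 212 mm given, to 0.3 mm |
| Jaw opening | 33.5 mm |
| Fixed jaw face | y = -12.0 mm |
| Nut position | (0.579, 0.083) |
| Hexagon yaw | 2.5° |

I'll pick up the wrench and place it at yaw -57.5°, so the handle points left and away from the purple block.

Run:
```python
from h import *
q=down(np.pi/2); r.reach([.46,.345,.2],q); r.hold(.2)
im,d,W=snap("wrist"); z=W[...,2]
m=(z>.0105)&(z<.026)&(W[...,0]>.3)&(W[...,0]<.63)&(W[...,1]>.29)&(W[...,1]<.46)
lab,n,st,_=None,*cv2.connectedComponentsWithStats(m.astype(np.uint8))[0:1],None,None
l,st=cv2.connectedComponentsWithStats(m.astype(np.uint8))[1:3]; m=l==1+np.argmax(st[1:,4])
o,yaw,e,loc=wrench_pose(W[m]); print(o,np.degrees(yaw),e)
assert abs(e)<.003
u=np.array([np.cos(yaw),np.sin(yaw)]); g=o-.08*u; q=down(yaw+np.pi/2)
command_gripper(.05,60)
r.reach([*g,.12],q); r.move_straight([*g,.030],q,speed=.1)
command_gripper(.015,60); s=r.read_state(); print(s["grip_width"],s["grip_force"],s["contact_force"])
r.move_straight([*g,.12],speed=.1); s=r.read_state(); print(s["grip_width"],s["contact_force"])
N=np.array([.5791,.0833]); psi=np.radians(-57.5); u=np.array([np.cos(psi),np.sin(psi)]); v=np.array([-u[1],u[0]])
org=N-.003*u-.0025*v; g=org-.08*u
r.reach([*g,.12],down(psi+np.pi/2)); r.hold(.3)
s=r.read_state(); print(s["eef_pos"]-[*g,.12],s["grip_width"],s["joint_positions"].round(2),s["time_s"])
im,d,W=snap("wrist"); np.savez("pics/held.npz",im=im,d=d,W=W,p=s["eef_pos"],q=s["eef_rot"]); cv2.imwrite("pics/held.png",im[:,:,::-1])
```

```text
[0.55057468 0.38140078] 7.412797008457683 -0.0007268606325834259
0.019677089585781377 59.176828265190125 [-0.50266202  0.90701692  6.28167196]
0.020044102417847386 [ 0.80912783  0.24962451 -3.47461462]
[-1.95047318e-04  9.98170926e-04 -6.05771715e-05] 0.02025218295622686 [ 0.14  0.54  1.62  0.    0.98 -0.43] 9.2667
```

View pics/held.png

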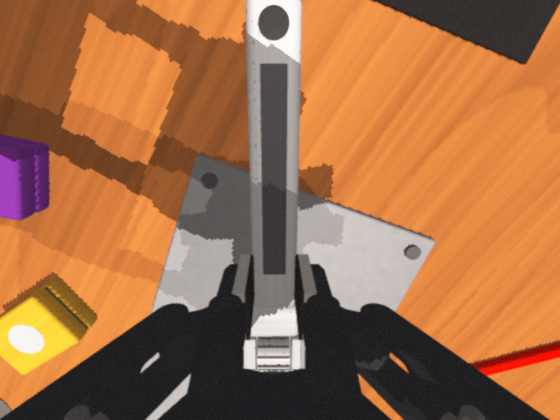

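The wrench is held straight, with the head at (273,350), the handle pointing away and the stand beneath. I'll check its tilt from depth, then lower it to contact.

Run:
```python
from h import *
f=np.load("pics/held.npz"); W=f["W"]; z=W[...,2]
print("tilt z handle",[np.median(z[v,265:285]).round(4) for v in (80,130,180,230,265)])
p=r.read_state()["eef_pos"]; print(p)
N=np.array([.5791,.0833]); psi=np.radians(-57.5); u=np.array([np.cos(psi),np.sin(psi)]); v=np.array([-u[1],u[0]])
g=N-.003*u-.0025*v-.08*u; q=down(psi+np.pi/2)
r.move_straight([*g,.068],q,speed=.08); r.hold(.3); s=r.read_state(); print(s["eef_pos"]-[*g,.068],s["contact_force"])
h=r.move_straight([*g,.034],q,speed=.03,max_force=7); s=r.read_state(); print(h,s["eef_pos"],s["contact_force"],s["torque"])
```

```text
tilt z handle [np.float64(0.1027), np.float64(0.1026), np.float64(0.1027), np.float64(0.1028), np.float64(0.1028)]
[0.53222782 0.15277232 0.11997992]
[1.84321647e-04 2.01096855e-05 3.96601517e-04] [ 0.33607022  0.59232793 -3.37317158]
True [0.53216699 0.1519856  0.03584044] [0.23862682 0.01665309 5.47908818] [-0.11745973  0.00358619 -0.00517697]
```

The underside is at about 8 mm, so it rests on the plate around the nut. I'll release and look.

Run:
```python
from h import *
command_gripper(.05); p=r.read_state()["eef_pos"]; r.move_straight([p[0],p[1],.12],speed=.12)
r.reach([.56,.09,.2],down(np.pi/2)); r.hold(.3)
im,d,W=snap("wrist"); np.savez("pics/on.npz",im=im,d=d,W=W)
z=W[...,2]; print(r.read_state()["time_s"])
m=(z>.0125)&(z<.032)&(np.hypot(W[...,0]-.5791,W[...,1]-.0833)>.0155)&(np.hypot(W[...,0]-.5791,W[...,1]-.0833)<.25)&(W[...,1]>.03)&(W[...,0]>.45)
l,st=cv2.connectedComponentsWithStats(m.astype(np.uint8))[1:3]; m=l==1+np.argmax(st[1:,4])
o,yaw,e,loc=wrench_pose(W[m]); print(o,np.degrees(yaw),e)
dN=np.array([.5791,.0833])-o; u=np.array([np.cos(yaw),np.sin(yaw)]); print("nut in wrench",dN@u,dN@[-u[1],u[0]])
cv2.imwrite("pics/on.png",cv2.resize(im[100:300,180:420,::-1],None,fx=3,fy=3,interpolation=cv2.INTER_CUBIC))
```

```text
14.0583
[0.57557289 0.08401971] -57.3133932609649 -0.0011602348262588769
nut in wrench 0.0025105332921151863 0.002579873381668836
```

View pics/on.png

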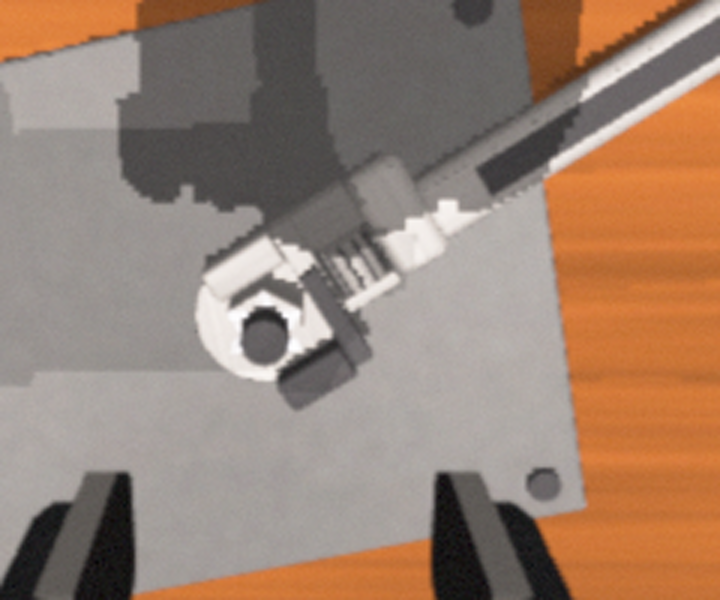

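The wrench sits around the nut: stud at (265,335) in the crop, throat behind it, movable jaw at (315,375), worm at (355,265). Next is one test stroke of the worm.

```bash
cat >> h.py <<'E'
def strokes(o,psi,n,press=8,xs=-.042,xe=-.026,dz=0.):
    u=np.array([np.cos(psi),np.sin(psi)]); v=np.array([-u[1],u[0]]); q=down(psi+np.pi/2)
    P=lambda x,z: [*(o+x*u-.0005*v),z]
    r.reach(P(xs,.07),q)
    for i in range(n):
        r.move_straight(P(xs,.058),q,speed=.15)
        h=r.move_straight(P(xs,.046),q,speed=.02,max_force=press); s=r.read_state(); z=s["eef_pos"][2]; f0=s["contact_force"]
        h2=r.move_straight(P(xe,z-dz),q,speed=.06,max_force=25); s=r.read_state(); f=s["contact_force"]
        print(h,round(z,4),"f0",f0.round(1),"end fz",f[2].round(1),"along",(f[:2]@u).round(1),"lat",(f[:2]@v).round(1),h2)
        e=s["eef_pos"]; r.move_straight([e[0],e[1],e[2]+.012],q,speed=.15)
    return
def look_jaw(o0=None,path=None):
    r.reach([.56,.09,.2],down(np.pi/2)); r.hold(.3)
    im,d,W=snap("wrist"); z=W[...,2]; D=np.hypot(W[...,0]-.5791,W[...,1]-.0833)
    m=(z>.0125)&(z<.032)&(D>.0155)&(D<.25)&(W[...,1]>.03)&(W[...,0]>.45)
    l,st=cv2.connectedComponentsWithStats(m.astype(np.uint8))[1:3]; m=l==1+np.argmax(st[1:,4])
    o,yaw,e,loc=wrench_pose(W[m]); u=np.array([np.cos(yaw),np.sin(yaw)]); v=np.array([-u[1],u[0]]); dN=np.array([.5791,.0833])-o
    print("o",o,"yaw",np.degrees(yaw),"err",e,"nut in wrench",dN@u,dN@v,"t",r.read_state()["time_s"])
    a=(W[...,:2]-o); X=a@u; Y=a@v; k=(z>.0125)&(z<.032)&(X>-.005)&(X<.01)&(Y>.005)&(Y<.05)
    print("jaw outer y",np.percentile(Y[k],98) if k.any() else None, "open(est)=outer+12-13")
    if path: cv2.imwrite(path,cv2.resize(im[100:300,180:420,::-1],None,fx=3,fy=3,interpolation=cv2.INTER_CUBIC))
    return o,yaw
E
python3 - <<'E'
from h import *
command_gripper(0.,30); print(r.read_state()["grip_width"])
o=np.array([.57557,.0840]); psi=np.radians(-57.4)
strokes(o,psi,1)
look_jaw()
print(r.read_state()["time_s"])
E
```

```text
8.94361075801484e-05
True 0.0509 f0 [-1.5 -1.1  7. ] end fz 2.4 along 1.5 lat 0.9 False
o [0.57553474 0.08402635] yaw -57.33410056993054 err -0.0008179963829553771 nut in wrench 0.0025357743996424257 0.0026093136232529426 t 18.2667
jaw outer y 0.03345612999792304 open(est)=outer+12-13
18.2667
```

Run:
```python
from h import *
o=np.array([.57555,.0840]); psi=np.radians(-57.35)
strokes(o,psi,3,press=10,dz=.0008)
look_jaw()
```

```text
True 0.0509 f0 [-2.6 -1.5  7.3] end fz 6.1 along 0.5 lat -0.9 False
True 0.0509 f0 [-1.8 -0.2  7.4] end fz 5.8 along -0.1 lat -0.6 False
True 0.0508 f0 [-0.4  0.3  5.9] end fz 6.9 along 0.7 lat -1.3 False
o [0.57548679 0.08393625] yaw -57.36721802550424 err -0.0006124994289710695 nut in wrench 0.0024842431165715204 0.002699744122437525 t 24.7167
jaw outer y 0.028203569356109973 open(est)=outer+12-13
```

Run:
```python
from h import *
o=np.array([.5755,.0840]); psi=np.radians(-57.35)
strokes(o,psi,2,press=12,dz=.001)
look_jaw(path="pics/jaw2.png")
```

```text
True 0.0509 f0 [-1.9 -0.2  7.6] end fz 7.1 along 0.1 lat -0.1 False
True 0.0508 f0 [-0.7  0.2  7.3] end fz 7.5 along 0.5 lat 0.6 False
o [0.57776054 0.08480976] yaw -55.11008486942765 err -0.0009600837268069484 nut in wrench 0.0020045575350242303 0.00023511049315871514 t 29.7833
jaw outer y 0.024429286537372526 open(est)=outer+12-13
```

Run:
```python
from h import *
o=np.array([.57776,.0848]); psi=np.radians(-55.1)
strokes(o,psi,2,press=12,dz=.001)
look_jaw(path="pics/jaw2.png")
```

```text
True 0.0508 f0 [-2.3 -0.8  7.4] end fz 7.4 along -0.7 lat -1.0 False
True 0.0508 f0 [-1.1 -0.3  7.5] end fz 6.9 along 1.4 lat -1.0 False
o [0.57801698 0.08463857] yaw -55.18172805900341 err -0.0008376513283873122 nut in wrench 0.0017173020889452303 0.00012482933114488378 t 34.7833
jaw outer y 0.024533084514424056 open(est)=outer+12-13
```

View pics/jaw2.png

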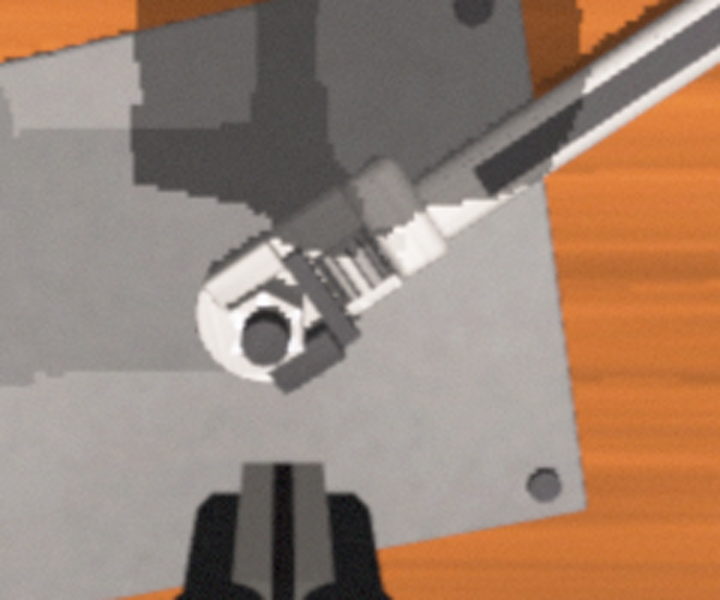

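The jaw is snug on the nut and further strokes don't move it. I'll cage the handle and swing it clockwise about the nut.

Run:
```python
from h import *
o=np.array([.5780,.0846]); psi0=-55.2; N=np.array([.5791,.0833])
def pose(deg,z=.0365,L=.095):
    a=np.radians(deg); u=np.array([np.cos(a),np.sin(a)]); return [*(N-.0017*u-L*u),z],down(a+np.pi/2)
command_gripper(.05,30)
p,q=pose(psi0,.10); r.reach(p,q); p,q=pose(psi0); r.move_straight(p,q,speed=.08)
command_gripper(.0245,30); print(r.read_state()["grip_width"],r.read_state()["contact_force"].round(1))
f0=r.read_state()["contact_force"]
for deg in np.arange(psi0-4,-118,-4):
    p,q=pose(deg); r.move_straight(p,q,speed=.06); s=r.read_state(); f=s["contact_force"]-f0
    a=np.radians(deg); ft=f[:2]@[-np.sin(a),np.cos(a)]; print(round(deg,1),f.round(1),"tang",ft.round(1))
    if np.linalg.norm(f[:2])>16: break
r.hold(.4); print(r.read_state()["time_s"])
```

```text
0.024752342558089023 [-0.6  0.2 -0.4]
-59.2 [ 0.9 -0.2  0.3] tang 0.7
-63.2 [-0.1 -0.4  0.4] tang -0.3
-67.2 [ 0.6 -0.6  0.2] tang 0.3
-71.2 [ 0.4 -0.8  0.8] tang 0.1
-75.2 [1.  0.2 0.7] tang 1.0
-79.2 [ 0.4 -0.5  0.2] tang 0.3
-83.2 [-0.3 -0.8 -0.4] tang -0.4
-87.2 [ 0.5 -0.3 -0.7] tang 0.5
-91.2 [-1.   0.3 -0.2] tang -1.0
-95.2 [ 0.2 -0.2  0.1] tang 0.2
-99.2 [-0.8 -0.1 -0.1] tang -0.8
-103.2 [ 0.2 -0.3 -0.5] tang 0.3
-107.2 [-1.8 -0.6  0.9] tang -1.6
-111.2 [-3.8 -0.1  1.2] tang -3.6
-115.2 [-4.2  0.3  2. ] tang -3.9
41.925
```

Run:
```python
from h import *
command_gripper(.045); p=r.read_state()["eef_pos"]; r.move_straight([p[0],p[1],.12],speed=.12)
o,yaw=look_jaw(path="pics/turned.png")
im,d,W=snap("wrist"); z=W[...,2]; c=W[...,:2]-[.5791,.0833]
k=(z>.0235)&(z<.028)&(np.hypot(c[...,0],c[...,1])<.0150); c=c[k]; b=[]
for a in np.radians(np.arange(-30,30,1)):
    N=np.stack([np.cos(a+np.radians(30+60*np.arange(6))),np.sin(a+np.radians(30+60*np.arange(6)))]); b.append((np.maximum((c@N).max(1)-.012,0).sum()*1e3,np.degrees(a)))
b.sort(); print("hex yaw",b[:3])
```

```text
o [0.57939397 0.08568786] yaw 245.9590093775409 err -0.0004786188261894364 nut in wrench 0.002300483874183013 0.0007043197882746633 t 45.3083
jaw outer y 0.025598259812923768 open(est)=outer+12-13
hex yaw [(np.float64(1.5917631256672904), np.float64(14.999999999999998)), (np.float64(1.684207913809856), np.float64(16.0)), (np.float64(1.8324090754500908), np.float64(14.0))]
```

View pics/turned.png

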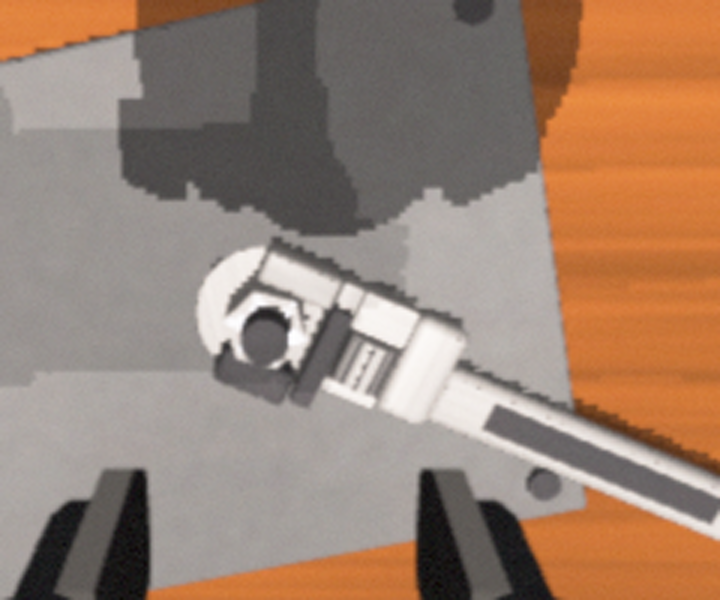

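The nut's hexagon turned about 50° to yaw 15° mod 60, which is 57.3° from the stand's axes, or joint ≈ 1.0. The force rose at the stop and the wrench stayed on, so the nut is tight. I'll back the worm off a little to free the jaw, then return the wrench to the mat.

Run:
```python
from h import *
command_gripper(0.,30)
o=np.array([.5794,.0857]); psi=np.radians(-114.05)
strokes(o,psi,3,press=10,dz=.0008,xs=-.028,xe=-.042)
o,yaw=look_jaw()
```

```text
True 0.0511 f0 [-1.   0.1  7.6] end fz 5.8 along 0.1 lat -1.0 False
True 0.0509 f0 [-2.  -1.   6.2] end fz 7.1 along -0.6 lat -1.3 False
True 0.0508 f0 [-1.2  0.5  6.3] end fz 6.9 along -0.9 lat -0.8 False
o [0.57909539 0.0858749 ] yaw 245.56131659862808 err -0.0005706653628275715 nut in wrench 0.002342292320953079 0.0010694855563784663 t 53.7417
jaw outer y 0.03044307824033883 open(est)=outer+12-13
```

Run:
```python
from h import *
o=np.array([.5791,.0859]); psi=np.radians(-114.4); u=np.array([np.cos(psi),np.sin(psi)]); g=o-.08*u; q=down(psi+np.pi/2)
command_gripper(.05,60); r.reach([*g,.10],q); r.move_straight([*g,.0365],q,speed=.08)
command_gripper(.015,70); print(r.read_state()["grip_width"])
r.move_straight([*g,.06],speed=.04); print(r.read_state()["contact_force"].round(1),r.read_state()["torque"].round(2))
r.move_straight([*g,.11],speed=.1); print(r.read_state()["grip_width"])
yaw=np.radians(7.4); o=np.array([.5506,.3814]); u=np.array([np.cos(yaw),np.sin(yaw)]); g=o-.08*u-[.01,0]; q=down(yaw+np.pi/2)
r.reach([*g,.11],q); r.hold(.2); r.move_straight([*g,.045],q,speed=.1)
h=r.move_straight([*g,.028],q,speed=.03,max_force=6); s=r.read_state(); print(h,s["eef_pos"],s["grip_width"])
command_gripper(.05); r.move_straight([*g,.12],speed=.12)
r.reach([.45,.345,.2],down(np.pi/2)); r.hold(.3)
im,d,W=snap("wrist"); z=W[...,2]; cv2.imwrite("pics/back.png",im[:,:,::-1])
m=(z>.0105)&(z<.026)&(W[...,0]>.3)&(W[...,0]<.63)&(W[...,1]>.29)&(W[...,1]<.46)
l,st=cv2.connectedComponentsWithStats(m.astype(np.uint8))[1:3]; m=l==1+np.argmax(st[1:,4])
o,yaw,e,loc=wrench_pose(W[m]); print(o,np.degrees(yaw),e,z[m].max())
mk=(im.max(2)<60)&(W[...,0]>.28)&(W[...,0]<.62)&(W[...,1]>.27)&(W[...,1]<.46)&(z<.008)|m
mk=cv2.morphologyEx(mk.astype(np.uint8),cv2.MORPH_OPEN,np.ones((5,5)))>0
print(cv2.minAreaRect((W[mk][:,:2]*1000).astype(np.float32)),r.read_state()["time_s"])
r.reach([.57,.04,.22],down(np.pi/2)); r.hold(.3)
im,d,W=snap("wrist"); np.savez("pics/st2.npz",im=im,d=d,W=W); cv2.imwrite("pics/st2.png",im[:,:,::-1]); z=W[...,2]
c=W[...,:2]-[.5791,.0833]
k=(z>.0235)&(z<.028)&(np.hypot(c[...,0],c[...,1])<.0150); c=c[k]; b=[]
for a in np.radians(np.arange(-30,30,1)):
    N=np.stack([np.cos(a+np.radians(30+60*np.arange(6))),np.sin(a+np.radians(30+60*np.arange(6)))]); b.append((np.maximum((c@N).max(1)-.012,0).sum()*1e3,np.degrees(a)))
b.sort(); print("hex yaw",b[:3])
pd=(abs(z-.018)<.0035)&(W[...,1]<-.02)&(W[...,1]>-.15)&(W[...,0]>.55)&(W[...,0]<.68)
print("pad",pd.sum(),cv2.minAreaRect((W[pd][:,:2]*1000).astype(np.float32)))
```

```text
0.019271299803711863
[-0.7  0.  -3.1] [-0.02 -0.01 -0.03]
0.019461539214548455
True [0.46144414 0.37119536 0.03261453] 0.019395400062549105
[0.53913842 0.3864753 ] 23.87441975129909 -0.0006536520561549741 0.022711228255953564
((444.56024169921875, 350.34613037109375), (222.89013671875, 107.32833099365234), 12.750081062316895) 63.8417
hex yaw [(np.float64(2.500777295469249), np.float64(14.999999999999998)), (np.float64(2.601308272445136), np.float64(14.0)), (np.float64(2.6438144758652182), np.float64(16.0))]
pad 5083 ((616.4042358398438, -87.67448425292969), (74.0027847290039, 88.34033203125), 12.422771453857422)
```

View pics/back.png

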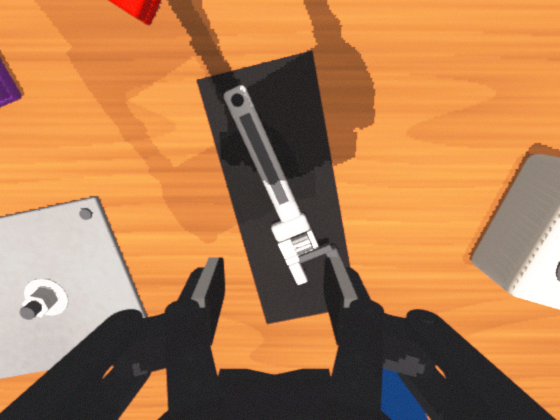

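The wrench lies flat on the mat. It was knocked to yaw 24°, but its grip point at (0.466,0.354) is close to the mat's centre. The nut is still tight at yaw 15°. Next I'll stack the three brass flasks, measuring each one before picking and after placing, and starting with the first alone.

```bash
cat >> h.py <<'E'
PAD=np.array([.6164,-.0873]); PYAW=np.radians(12.4)
def rect(c,ztop,h=.2,rad=.06):
    r.reach([c[0]-.02,c[1],h],down(np.pi/2)); r.hold(.3)
    im,d,W=snap("wrist"); z=W[...,2]; k=(abs(z-ztop)<.004)&(np.hypot(W[...,0]-c[0],W[...,1]-c[1])<rad)
    l,st=cv2.connectedComponentsWithStats(k.astype(np.uint8))[1:3]; k=l==1+np.argmax(st[1:,4])
    (x,y),(a,b),g=cv2.minAreaRect((W[k][:,:2]*1000).astype(np.float32))
    if a>b: g+=90   # g: angle of short side
    g=(g+90)%180-90
    rgb=np.median(im[k],axis=0); print("rect",round(x,1),round(y,1),round(min(a,b),1),round(max(a,b),1),"short yaw",round(g,1),"z",np.median(z[k]).round(4),"rgb",rgb)
    return np.array([x,y])/1000,np.radians(g),(min(a,b),max(a,b)),im
def stack(c0,n):
    c,g,sz,im=rect(c0,.032); assert abs(sz[0]-52)<4 and abs(sz[1]-66)<4
    q=down(g); command_gripper(.08,60)
    r.reach([*c,.11],q); r.move_straight([*c,.026],q,speed=.1,max_force=15)
    command_gripper(.04,60); s=r.read_state(); print("w",s["grip_width"],s["contact_force"].round(1))
    r.move_straight([*c,.08],speed=.1); print("w",r.read_state()["grip_width"])
    q=down(PYAW); base=.026+.018+.032*n; H=base+.07
    r.move_straight([*c,H],speed=.2)
    r.reach([*PAD,H],q); r.hold(.3); s=r.read_state(); print("hover",s["grip_width"],(s["eef_pos"][:2]-PAD).round(4),s["contact_force"].round(1))
    assert abs(s["grip_width"]-.051)<.004
    r.move_straight([*PAD,base+.012],q,speed=.1); r.hold(.2)
    h=r.move_straight([*PAD,base-.004],q,speed=.025,max_force=4); s=r.read_state(); print("place",h,s["eef_pos"]-[*PAD,base])
    command_gripper(.075); r.move_straight([*PAD,base+.08],q,speed=.1)
    c,g,sz,im=rect(PAD,.018+.032*(n+1),h=.24 if n else .2)
    print("off mm",((c-PAD)*1000).round(1),"dyaw",np.degrees(g-PYAW).round(1),"t",r.read_state()["time_s"])
    return im
E
python3 - <<'E'
from h import *
stack(np.array([.418,-.037]),0)
E
```

```text
rect 418.5 -37.9 52.2 66.2 short yaw -24.1 z 0.0319 rgb [248. 203.  56.]
w 0.05127393990091912 [-1.6  1.2  6.5]
w 0.05105032367172699
hover 0.05101662578524546 [-0.0005  0.0002] [ 0.3 -0.4 -2.1]
place True [-6.49108444e-05  1.45065549e-05  7.39314445e-04]
rect 616.6 -88.0 52.0 66.0 short yaw 12.1 z 0.0499 rgb [239. 187.  52.]
off mm [ 0.2 -0.7] dyaw -0.3 t 76.5417
```

Run:
```python
from h import *
stack(np.array([.5265,-.2785]),1)
im=stack(np.array([.559,-.405]),2)
cv2.imwrite("pics/col.png",im[:,:,::-1])
```

```text
rect 526.4 -280.1 51.7 66.0 short yaw 8.7 z 0.0319 rgb [243. 193.  53.]
w 0.051497824389908624 [-0.6  0.3  5.6]
w 0.051259268388734756
hover 0.05091307062348846 [-0.0002 -0.0012] [-1.4 -0.7 -4.3]
place True [ 4.26077786e-05 -1.35715682e-05  9.29350628e-04]
rect 616.5 -87.1 51.8 66.1 short yaw 12.4 z 0.0819 rgb [238. 185.  51.]
off mm [0.1 0.2] dyaw -0.0 t 87.275
rect 559.1 -407.1 51.9 66.0 short yaw -3.4 z 0.0318 rgb [249. 204.  57.]
w 0.0511896190746515 [-0.9 -0.1  5.3]
w 0.05075603185516377
hover 0.05075089618852861 [-0.    -0.001] [-0.2 -0.4 -2.7]
place True [ 6.91692643e-05 -1.81523770e-05  1.03884285e-03]
rect 616.4 -87.2 51.8 66.2 short yaw 12.7 z 0.1139 rgb [236. 181.  50.]
off mm [0.  0.1] dyaw 0.3 t 99.0833
```

The column is centred and square. I'll do one last check with the arm out of the way.

Run:
```python
from h import *
r.movej([1.188,.342,1.524,0,1.275,-.146]); r.reach([.45,.345,.25],down(np.pi/2)); r.hold(.3)
im,d,W=snap("wrist"); z=W[...,2]
m=(z>.0105)&(z<.026)&(W[...,0]>.3)&(W[...,0]<.63)&(W[...,1]>.25)&(W[...,1]<.46)
l,st=cv2.connectedComponentsWithStats(m.astype(np.uint8))[1:3]; m=l==1+np.argmax(st[1:,4])
o,yaw,e,loc=wrench_pose(W[m]); print("grip",o-.08*np.array([np.cos(yaw),np.sin(yaw)]),np.degrees(yaw),e)
r.movej([1.188,.342,1.524,0,1.275,-.146]); r.hold(.2)
im,d,W=snap("top"); cv2.imwrite("pics/end.png",im[:,:,::-1])
k=(im.max(2)<60); k[:150]=0;k[280:]=0;k[:,:80]=0;k[:,170:]=0
c=max(cv2.findContours(k.astype(np.uint8),0,2)[0],key=cv2.contourArea); R_=cv2.minAreaRect(c); print("mat",R_,ray("top",R_[0],.003))
```

```text
grip [0.46614496 0.35407606] 23.94394690733693 -0.001433884211205605
mat ((124.88785552978516, 213.82553100585938), (114.09154510498047, 44.76950454711914), 78.58415985107422) [0.46868784 0.35641819 0.003     ]
```

View pics/end.png

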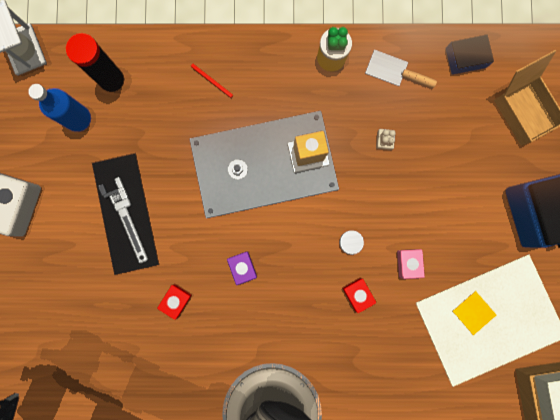

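The column stands on the pad at (311,146), the wrench is on its mat with the grip within about 4 mm of the centre, and the model at (386,139) is upright.

```bash
python3 -c "
from workcell import r
print(r.finish_job(), r.read_state()['time_s'])"
```

```text
the job is handed in; nothing more can be done
the job is handed in; nothing more can be done
```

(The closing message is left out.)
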